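# Start a bayonet cap on a strainer housing and hold it at the half-turn mark

### The arm

A 6-joint arm with a two-finger parallel gripper is mounted at the origin on the work surface. World frame = base frame: x ahead of the robot, y to its left, z up, the work surface at z = 0. Lengths are in m, angles in degrees, forces in N, time in s.
With the tool pointing down it reaches from about 0.25 to 0.725 m from the base axis. Payload 9.7 kg.
Tool frame: the origin (TCP) lies midway between the tips of the shut fingers; the grasp point (between the pads) lies 19 mm behind it; z points along the fingers, y is the line along which they close (so a half turn about z gives the same grasp; the last joint's range is limited). The gripper opens to 85 mm and grips with 20 to 120 N. Pads are 22 mm wide; open, the fingers measure 114 mm over their backs; the gripper's body (76 mm by 85 mm) begins 54 mm behind the grasp point. The pads swing forward as they close: fully open they stand 13 mm farther back than shut.
Start: joints at [73.396, 4.979, 10.078, 95.1, 0, 90], TCP at [0.157, 0.527, 0.231] pointing down, gripper open.
Joint ranges: [-179.16, 179.16], [-48.56, 103.87], [-65.8, 70.77], [-126.05, 130.52], [-82.76, 87.17], [-180, 180]. Speed limits (degrees/s): [127.2, 127.2, 147.25, 180, 180, 180].

### API

Orientations are given as [roll, pitch, yaw] about the fixed x, y, z axes, in that order (R = Rz(yaw) Ry(pitch) Rx(roll)).
In Python, from workcell import * gives the robot as it stands.
- The arm moves only by the tool servo_tool, never from a script. Its argument "moves" is a list of rows, each a list of 4 numbers: the shift along the world's x, y, z in cm, then the turn about the world's z in rad. A call has 1 to 20 rows; each row is the pose to reach, as a shift and turn from the pose commanded when the call began; what a row does not reach only later rows make up. A row lasts 1/12 s, in which the tool goes at most 41.7 mm and 7.16 degrees, less where a joint would pass 70% of its speed; a pose out of reach is approached as far as the arm can. A call with a gripper value outside its range is refused whole. "claw" is the closure, from 0 (fully open) to 1 (shut), set as the call begins (left out, the last holds). The fingers move at their own pace and stop on an object; "force" is the grip in N (left out, the last holds). Time passes only in rows, so rows that repeat a pose let the fingers close. It gives the time, the measured TCP pose, the force, the opening and the grip force at its end, in the units of the state.
- get_obs(): the state, without advancing time (a new reading comes with each control period).
- camera(name): name is "scene" or "top"; returns the picture (480x640x3 uint8, red, green, blue); there is no depth.
- get_calibration(name): a dict with "fx", "fy", "cx", "cy" (pixels), "rvec" (rotation vector, rad) and "tvec" (3), from world to camera coordinates, as OpenCV has them. Camera axes: x right, y down, z forward; pixel columns grow to the right and rows downward; lengths in m; the calibration is good to about 2 mm. A picture is of the moment at which its call begins. get_calibration takes no time and is no camera call.
- job_done(): hands the job in; it is judged then, once.
The state is a dict: "time": time; "q": joint angles; "qd": joint speeds; "joint_efforts": joint torques, N m; "ee_pos": TCP position; "tcp_rot": TCP orientation; "wrist_force": force on the tool from outside, world axes, zero at the start; "torque": the same for the moment, N m; "opening": finger opening in m; "grasp_force": force on a finger pad.
Only numpy, scipy, OpenCV 4.12 (cv2) and the standard library are available. Lean on these libraries where they do the work, as an engineer would, in place of code of your own. Each camera call takes 0.05 s, during which the arm holds its last target. There are 200 camera calls.

### The job

Take the orange bayonet cap out of the kit tray, drop its pins into the two gaps of the blue strainer housing until its disc sits down on the rim, then turn it clockwise (seen from above) until its white pointers stand at the middle of the green bands, and do not let it go on to the red marks where the lock clicks. A spring inside pushes the cap back, so finish while still gripping it there, held still for the next worker's locking pin. Leave the tray's other parts and everything else on the bench where they are.

Things in the scene. Friction and masses are not known exactly. Their poses are not given: they have to be found in the camera images.
- cap: orange bayonet cap, about 90 g, standing upright in any one of the tray's compartments. Origin: centre of the flat underside of its nose, z up. Nose plug 47 mm diameter from z 0 to 24, bevelled to 38 mm at the bottom; disc 80 mm diameter from z 24 to 30; pins and grip bar along x. Turned by half a turn it is the same.
- cap_bar (a point): centre of the top of the cap's grip bar, at cap z 58, axes as the cap's. Bar 62 mm long along x, 16 mm wide along y (grip it across this width), 28 mm tall above the disc (cap z 30 to 58). Its ends are white, and a white pointer line runs on from each end to the disc's edge, in line with the pins.
- cap_pins (a point): point on the cap's axis at the height of its two steel pins (cap z 9.5), axes as the cap's. Pins 10 mm diameter, along its +x and -x, ends 34 mm from the axis.
- housing: blue strainer housing, fixed, on a 150 x 130 x 12 mm aluminium plate; origin at the centre of the plate's underside on the bench, z up. Round body 104 mm diameter, rim top at z 70; brass side ports. Its two pin gaps lie along its +x and -x. Cap fully down: disc resting on the rim, cap origin at housing z 46, pins 1.5 mm clear below the lip.
- mouth (a point): centre of the housing's mouth at rim height, axes as the housing's. Opening 54 mm diameter in a lip 8 mm thick (below it a groove of 76 mm diameter where the pins can turn); two gaps 16 mm wide along +x and -x pass the pins, a white mark at each. The cap turns clockwise only, up to about 100 degrees.
- green_band (a point): middle of one green band on the rim, 46.5 mm from the axis, 50 degrees clockwise (from above) of the white mark at the +x gap; the other band is half a turn on. Bands run from 38 to 62 degrees. A red mark at 88 degrees shows where sprung balls click over the pins (first felt at 71). The bands lie outside the disc; the cap's pointers (its x axis) must point at them.
- follower (a joint): sprung ring inside the housing which the cap's pins push round clockwise: 0 rad at rest, growing clockwise, stop at 1.62. The pins meet it after about 0.12 rad (7 degrees) of cap turn, so it reads the cap's turn less about 0.12 rad; 50 degrees of cap turn is about 0.75. Its spring pushes back with about 0.024 N m at 0 and 0.054 N m at 0.75 rad.
- tray: grey kit tray, 120 (x) by 330 (y) by 34 mm high, walls and floor 4 mm thick, origin at the centre of its underside on the bench; two dividers make three compartments side by side along y, about 105 mm wide, centres at y -108, 0 and 108. Fixed.
- spacer: bystander: aluminium ring 68 mm diameter, 18 mm high, in one compartment, origin at its underside
- plug: bystander: brass plug 48 mm diameter, 36 mm high, in one compartment, origin at its underside
- screwdriver: bystander: screwdriver lying beyond the housing
- wrench: bystander: steel wrench lying between robot and tray
- tumbler: bystander: white drinking tumbler 90 mm diameter, about 182 mm high, far right
- carton: bystander: small cardboard carton 100 x 140 x 55 mm, beyond the tray

How it is judged:
By the outcome, as a careful person would: the job done as asked, in the order asked, and still so for the second after the job is handed in, while the arm keeps its last pose, push and grip.
It also fails if it takes over 45 s, if anything falls off the work surface, if the arm or the gripper's body presses on something with over 40 N, if the wrist force passes 120 N, or if a joint passes its speed limit or range.

## Working session

There is one attempt and no reset: what is moved stays moved. The work goes in short steps, Python scripts to look and compute and a tool call to move; the robot and the scene stay as the last step left them, time stands still between calls to the robot, and variables do not carry over. Pictures are saved under pics/ and viewed, at most 10 in all, crops included, and the job is handed in when it is done.

Besides the shell and the picture viewer there is one more tool, called after "Emit:" as name([rows], argument=value, ...), one row to a line, values as JSON. servo_tool: Moves the arm, as the interface text tells. Its arguments: {"type":"object","properties":{"moves":{"type":"array","items":{"type":"array","items":{"type":"number"}}},"claw":{"type":"number"},"force":{"type":"number"}},"required":["moves"]}

```bash
mkdir -p pics
python3 - <<'E'
from workcell import *
import cv2,numpy as np
for n in("scene","top"):
    im=camera(n); cv2.imwrite(f"pics/{n}0.png",im[:,:,::-1]); c=get_calibration(n)
    R=cv2.Rodrigues(np.array(c["rvec"]))[0]; print(n,c,"pos",(-R.T@np.array(c["tvec"])).round(3))
o=get_obs();print(o)
E
```

```text
scene {'fx': 477.9779202355505, 'fy': 477.9779202355505, 'cx': 315.16642111736394, 'cy': 235.81523210254005, 'rvec': array([ 1.02073358,  2.43843536, -1.06470444]), 'tvec': array([ 0.41756361, -0.21091062,  1.39739101])} pos [1.109 0.535 0.809]
top {'fx': 511.2384755212663, 'fy': 511.2384755212663, 'cx': 307.6488625079928, 'cy': 240.8971526725688, 'rvec': array([ 2.18871549, -2.13844758,  0.11268485]), 'tvec': array([-0.0446805,  0.5318198,  1.1066058])} pos [ 0.41  -0.039  1.157]
{'time': 0.1, 'q': array([ 7.33943805e+01,  5.00779903e+00,  1.00364194e+01,  9.50973948e+01,
       -1.72349813e-03,  9.00007389e+01]), 'qd': array([ 0.0811292 , -0.02242974,  0.16381057, -0.05610644, -0.00044369,
        0.04664771]), 'joint_efforts': array([ 2.05698285e-05, -5.21558225e+01,  4.65655160e+01,  1.60503091e-02,
       -6.77208664e-05,  9.75793654e-06]), 'ee_pos': array([0.15712983, 0.52686278, 0.23063233]), 'tcp_rot': array([-1.79931226e+02,  1.72438385e-03,  1.63393644e+02]), 'wrist_force': array([ 0.35954618, -0.46871508, -0.25193981]), 'torque': array([-0.00041271,  0.03837908, -0.02310774]), 'grasp_force': 0.0, 'opening': 0.08550968119671447}
```

View pics/scene0.png

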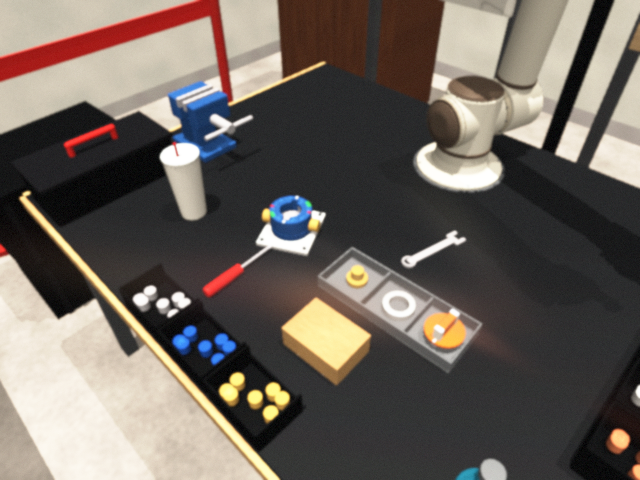

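View pics/top0.png

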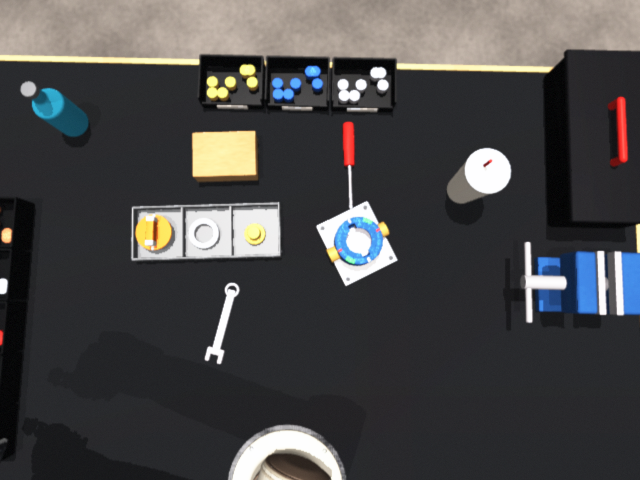

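The scene view shows the cap at (445,330) in the near tray compartment and the housing at (291,217). In the top view they are at (153,232) and (357,243). I'll zoom in on both.

Run:
```python
import cv2,numpy as np
s=cv2.imread("pics/scene0.png");t=cv2.imread("pics/top0.png")
def cr(i,u,v,h=30):return cv2.resize(i[v-h:v+h,u-h:u+h],(390,290) if 0 else (300,300),interpolation=cv2.INTER_CUBIC)
cv2.imwrite("pics/crop0.png",np.vstack([np.hstack([cr(t,153,232),cr(t,358,243,)]),np.hstack([cr(s,445,328),cr(s,291,217)])]))
```

```text
(no output)
```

View pics/crop0.png

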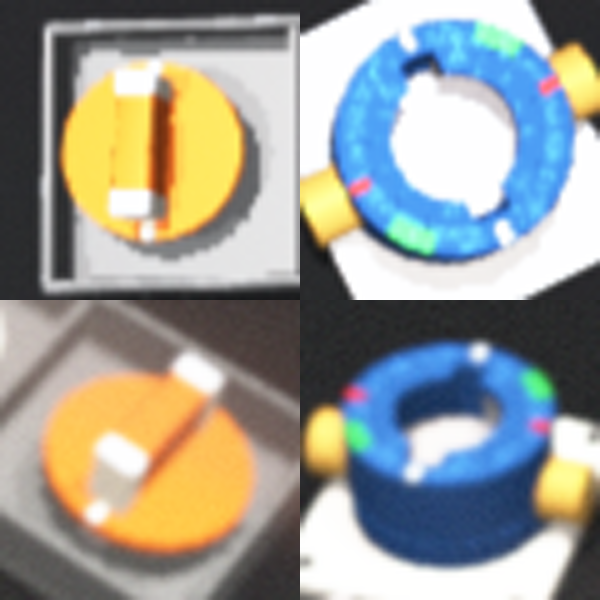

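The crops are clear. In the top crop the cap bar runs nearly along world x, with its pointers at about (155,68) and (147,232). The housing's white, green and red marks can all be seen in both views. Next I'll triangulate these features.

```bash
cat > h.py <<'E'
import cv2,numpy as np
from workcell import *
C={}
for n in("scene","top"):
    c=get_calibration(n);K=np.array([[c["fx"],0,c["cx"]],[0,c["fy"],c["cy"]],[0,0,1.]])
    R=cv2.Rodrigues(np.array(c["rvec"]))[0];C[n]=(K,R,np.array(c["tvec"]).reshape(3))
def ray(n,p):
    K,R,t=C[n];d=R.T@np.linalg.solve(K,[p[0],p[1],1.]);return -R.T@t,d
def plane(n,p,z):
    o,d=ray(n,p);return o+d*(z-o[2])/d[2]
def tri(ps,pt):
    P=[K@np.c_[R,t] for K,R,t in(C["scene"],C["top"])]
    X=cv2.triangulatePoints(P[0],P[1],np.array(ps,float),np.array(pt,float));X=X[:3,0]/X[3,0]
    e=[]
    for n,p in(("scene",ps),("top",pt)):
        K,R,t=C[n];q=K@(R@X+t);e.append(np.hypot(*(q[:2]/q[2]-p)))
    return X,np.round(e,1)
def blobs(im,u,v,h,f,amin=2,S=5):
    """centroids of blobs of mask f(hsv) in the crop, upsampled S times"""
    c=cv2.resize(im[v-h:v+h,u-h:u+h],None,fx=S,fy=S,interpolation=cv2.INTER_CUBIC)
    m=f(cv2.cvtColor(c,cv2.COLOR_BGR2HSV).astype(int)).astype(np.uint8)
    n,l,s,ce=cv2.connectedComponentsWithStats(m)
    r=[(round(s[i,4]/S**2,1),(ce[i]+.5)/S-.5+[u-h,v-h]) for i in range(1,n) if s[i,4]>amin*S*S]
    return r,m
E
python3 - <<'E'
from h import *
s=cv2.imread("pics/scene0.png");t=cv2.imread("pics/top0.png")
red=lambda h:((h[...,0]<8)|(h[...,0]>165))&(h[...,1]>100)&(h[...,2]>100)
grn=lambda h:(h[...,0]>45)&(h[...,0]<85)&(h[...,1]>80)
wh=lambda h:(h[...,1]<60)&(h[...,2]>190)
org=lambda h:(h[...,0]<30)&(h[...,1]>110)&(h[...,2]>100)
for nm,im,u,v in(("scene",s,291,217),("top",t,358,243)):
    for k,f in(("red",red),("grn",grn),("wh",wh)):
        print(nm,k,[(a,c.round(2).tolist()) for a,c in blobs(im,u,v,30,f,.8)[0]])
for nm,im,u,v in(("scene",s,445,328),("top",t,153,232)):
    print(nm,"wh",[(a,c.round(2).tolist()) for a,c in blobs(im,u,v,30,wh,.5)[0]])
    r,m=blobs(im,u,v,30,org)
    m=cv2.morphologyEx(m,cv2.MORPH_OPEN,np.ones((9,9)))
    cs=max(cv2.findContours(m,0,1)[0],key=cv2.contourArea);E=cv2.fitEllipse(cv2.convexHull(cs))
    print(nm,"disc",(np.array(E[0])+.5)/5-.5+[u-30,v-30],np.array(E[1])/5,E[2])
E
```

```text
scene red [(np.float64(5.5), [270.41, 205.08]), (np.float64(1.1), [309.45, 211.99])]
scene grn [(np.float64(30.7), [308.67, 203.19]), (np.float64(21.2), [271.63, 213.84])]
scene wh [(np.float64(8.1), [296.42, 196.91]), (np.float64(113.5), [289.02, 214.97]), (np.float64(75.7), [315.7, 215.28]), (np.float64(588.4), [283.64, 239.43])]
top red [(np.float64(6.8), [377.51, 229.52]), (np.float64(6.6), [339.31, 250.09])]
top grn [(np.float64(27.3), [366.97, 220.47]), (np.float64(44.0), [349.86, 260.07])]
top wh [(np.float64(511.0), [344.25, 223.41]), (np.float64(526.2), [358.43, 240.69]), (np.float64(1.1), [380.33, 230.44]), (np.float64(0.9), [381.37, 232.83]), (np.float64(655.0), [366.16, 262.39])]
scene wh [(np.float64(106.8), [418.26, 305.81]), (np.float64(56.4), [454.37, 312.04]), (np.float64(161.2), [423.05, 321.2]), (np.float64(126.3), [437.62, 332.57]), (np.float64(27.3), [466.89, 334.17]), (np.float64(26.0), [448.63, 355.65])]
scene disc [444.32980347 330.31629333] [35.79607849 42.90630493] 108.68843078613281
top wh [(np.float64(3.6), [175.47, 205.58]), (np.float64(2.6), [141.01, 206.58]), (np.float64(0.8), [167.67, 206.12]), (np.float64(52.0), [132.15, 234.15]), (np.float64(864.9), [165.27, 235.95]), (np.float64(56.0), [149.25, 243.33])]
top disc [152.99508057 232.1030365 ] [35.26014709 37.56902161] 82.47526550292969
```

Run:
```python
from h import *
P=lambda x,y,o:((x+.5)/5-.5+o[0],(y+.5)/5-.5+o[1])
ht,hs,ct,cs_=(328,213),(261,187),(123,202),(415,298)
X={}
def T(n,a,b): X[n],e=tri(a,b);print(n,(X[n]*1000).round(1),e)
T("red1",(270.41,205.08),(377.51,229.52));T("red2",(309.45,211.99),(339.31,250.09))
T("g1",(271.63,213.84),(366.97,220.47));T("g2",(308.67,203.19),(349.86,260.07))
T("w1",P(112,172,hs),P(108,38,ht));T("w2",(296.42,196.91),P(204,233,ht))
T("disc",(444.33,330.32),(153.,232.1))
# bar top end centres, pointers
T("barN",P(123,148,cs_),P(137,82,ct));T("barF",P(198,70,cs_),P(133,203,ct));T("ptrN",P(96,513-300,cs_),P(155,68,ct))
for z in(.034,.035):
    a,b=plane("top",P(155,68,ct),z),plane("top",P(147,232,ct),z);d=a-b
    print("ptr",z,(a+b)[:2]*500,np.degrees(np.arctan2(d[1],d[0])),np.hypot(*d[:2]))
for n in("red","g","w","bar"):
    k=sorted(k for k in X if k.startswith(n));a,b=X[k[0]],X[k[1]];d=a-b
    print(n,((a+b)*500).round(1),np.degrees(np.arctan2(d[1],d[0])).round(2),np.hypot(*d[:2]).round(4))
# same marks on rim plane z=70
for nm,s in(("top",{"red":((377.51,229.52),(339.31,250.09)),"g":((366.97,220.47),(349.86,260.07)),"w":(P(108,38,ht),P(204,233,ht))}),
  ("scene",{"red":((270.41,205.08),(309.45,211.99)),"g":((271.63,213.84),(308.67,203.19)),"w":(P(112,172,hs),(296.42,196.91))})):
  for k,(a,b) in s.items():
    a,b=plane(nm,a,.07),plane(nm,b,.07);d=a-b
    print(nm,k,((a+b)[:2]*500).round(1),np.degrees(np.arctan2(d[1],d[0])).round(2),np.hypot(*d[:2]).round(4))
for nm,p in(("top",(153,232.1)),("scene",(444.33,330.32))):print("disc z34",nm,plane(nm,p,.034)*1000)
```

```text
red1 [ 557.4 -182.9   70.1] [0.8 0.8]
red2 [ 509.7 -100.1   68.1] [0.4 0.3]
g1 [ 576.  -159.6   67.7] [0.3 0.2]
g2 [ 489.  -123.2   69.9] [0.2 0.2]
w1 [ 575.3 -120.9   68.2] [0. 0.]
w2 [ 492.1 -163.    69.2] [0. 0.]
disc [544.6 312.6  28.2] [0. 0.]
barN [570.7 310.8  62.4] [0.5 0.3]
barF [518.1 310.1  60.6] [0.4 0.3]
ptrN [581.7 312.2  33. ] [0.2 0.2]
ptr 0.034 [545.08146071 311.3414522 ] 0.4428851339875696 0.07329827766658455
ptr 0.035 [544.96128941 311.0300308 ] 0.4428851339876149 0.073233035535194
red [ 533.6 -141.5   69.1] -60.06 0.0956
g [ 532.5 -141.4   68.8] -22.69 0.0943
w [ 533.7 -141.9   68.7] 26.83 0.0932
bar [544.4 310.5  61.5] -179.18 0.0525
top red [ 533.1 -141.1] -60.36 0.0933
top g [ 532.3 -141.2] -22.42 0.0931
top w [ 533.5 -141.8] 26.9 0.0931
scene red [ 534.6 -141.3] -61.26 0.0991
scene g [ 533.5 -140.3] -21.51 0.0958
scene w [ 534.7 -140.7] 27.11 0.0942
disc z34 top [543.84767925 310.83410263  34.        ]
disc z34 scene [548.8133051  314.26427611  34.        ]
```

Housing centre is about (533.4, -141.5), with the gaps at yaw 27.2° and the rim measured at 69 mm. Cap is at (544.8, 311), yaw about 0.6°, with the bar top measured at 61.5 mm. I'll move above the cap.

Emit:
servo_tool([
  [0.8, -0.4, 0, 0.01],
  [2.3, -1.3, 0, 0.02],
  [4.7, -2.6, 0, 0.04],
  [7, -3.9, 0, 0.06],
  [9.7, -5.4, 0, 0.08],
  [12.4, -6.9, -1, 0.1],
  [15.1, -8.4, -1.5, 0.12],
  [17.8, -9.9, -2, 0.14],
  [20.6, -11.4, -3, 0.16],
  [23.3, -13, -4, 0.18],
  [26, -14.5, -5, 0.2],
  [28.7, -16, -6, 0.22],
  [31.4, -17.5, -7, 0.24],
  [33.8, -18.8, -8, 0.26],
  [35.7, -19.9, -8.5, 0.28],
  [37.2, -20.7, -9, 0.29],
  [38, -21.2, -9, 0.3],
  [38.8, -21.6, -9, 0.3],
  [38.8, -21.6, -9, 0.3],
  [38.8, -21.6, -9, 0.3],
], claw=0)

```text
time: 1.77
ee_pos: [0.545, 0.3114, 0.1416]
tcp_rot: [180.0, 0.0, -179.4]
wrist_force: [-1.0, 0.5, 0.8]
opening: 0.0853
grasp_force: 0.0
```

Run:
```python
from h import *
o=get_obs();print(o["time"],o["q"].round(1),o["ee_pos"].round(4),o["tcp_rot"].round(2),o["wrist_force"])
t=camera("top");s=camera("scene")
cv2.imwrite("pics/top1.png",t[:,:,::-1]);cv2.imwrite("pics/scene1.png",s[:,:,::-1])
cv2.imwrite("pics/c1.png",np.hstack([cv2.resize(i[v-60:v+60,u-60:u+60,::-1],(400,400),interpolation=2) for i,u,v in((t,153,232),(s,445,320))]))
```

```text
1.7667 [29.7 14.8 11.4 86.5  0.  29.2] [0.545  0.3114 0.1416] [ 1.7998e+02  1.0000e-02 -1.7943e+02] [-0.951416    0.50109561  0.75444149]
```

View pics/c1.png

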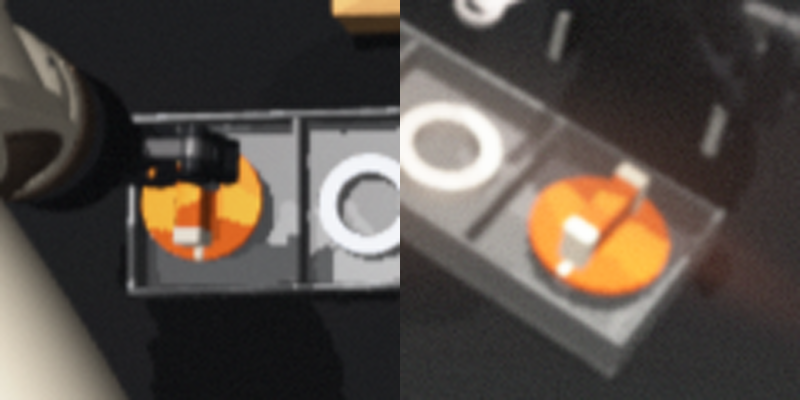

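The gripper stands over the cap, with the fingers astride the bar along y. I'll lower to TCP z of about 0.038 and close.

Emit:
servo_tool([
  [0, 0, -1, 0],
  [0, 0, -2.5, 0],
  [0, 0, -4, 0],
  [0, 0, -5.5, 0],
  [0, 0, -7, 0],
  [0, 0, -8.5, 0],
  [0, 0, -9.5, 0],
  [0, 0, -10, 0],
  [0, 0, -10.3, 0],
  [0, 0, -10.3, 0],
  [0, 0, -10.3, 0],
])

```text
time: 2.78
ee_pos: [0.5454, 0.3113, 0.039]
tcp_rot: [180.0, 0.0, -179.4]
wrist_force: [-0.1, -0.3, 0.5]
opening: 0.0854
grasp_force: 0.0
```

Emit:
servo_tool([
  [0, 0, 0, 0],
  [0, 0, 0, 0],
  [0, 0, 0, 0],
  [0, 0, 0, 0],
  [0, 0, 0, 0],
  [0, 0, 0, 0],
  [0, 0, 0, 0],
  [0, 0, 0, 0],
  [0, 0, 0, 0],
  [0, 0, 0, 0],
  [0, 0, 0, 0],
  [0, 0, 0, 0],
  [0, 0, 0, 0],
  [0, 0, 0, 0],
], claw=1, force=60)

```text
time: 3.95
ee_pos: [0.5454, 0.3112, 0.0386]
tcp_rot: [180.0, 0.0, -179.4]
wrist_force: [0.8, 0.3, 5.2]
opening: 0.0154
grasp_force: 59.3
```

Gripped (opening 15.4 mm). I'll lift straight up.

Emit:
servo_tool([
  [0, 0, 0.3, 0],
  [0, 0, 1, 0],
  [0, 0, 2, 0],
  [0, 0, 3.5, 0],
  [0, 0, 5, 0],
  [0, 0, 7, 0],
  [0, 0, 9, 0],
  [0, 0, 10.5, 0],
  [0, 0, 11.5, 0],
  [0, 0, 12, 0],
  [0, 0, 12, 0],
  [0, 0, 12, 0],
  [0, 0, 12, 0],
])

```text
time: 5.03
ee_pos: [0.5448, 0.3108, 0.1571]
tcp_rot: [-180.0, -0.1, -179.4]
wrist_force: [-0.2, -0.5, -1.8]
opening: 0.015
grasp_force: 58.8
```

Run:
```python
from h import *
o=get_obs();print(o["time"],o["q"].round(1),o["ee_pos"].round(4),o["tcp_rot"].round(2),o["wrist_force"].round(1),o["torque"].round(2),o["opening"])
t=camera("top");s=camera("scene")
cv2.imwrite("pics/top2.png",t[:,:,::-1]);cv2.imwrite("pics/scene2.png",s[:,:,::-1])
cv2.imwrite("pics/c2.png",np.hstack([cv2.resize(i[v-60:v+60,u-60:u+60,::-1],(400,400),interpolation=2) for i,u,v in((t,153,232),(s,445,290))]))
```

```text
5.0333 [29.7 14.9 13.2 88.4  0.  29.1] [0.5448 0.3108 0.1571] [-1.7995e+02 -9.0000e-02 -1.7942e+02] [-0.2 -0.5 -1.8] [-0.01  0.03 -0.03] 0.015009362442357876
```

View pics/c2.png

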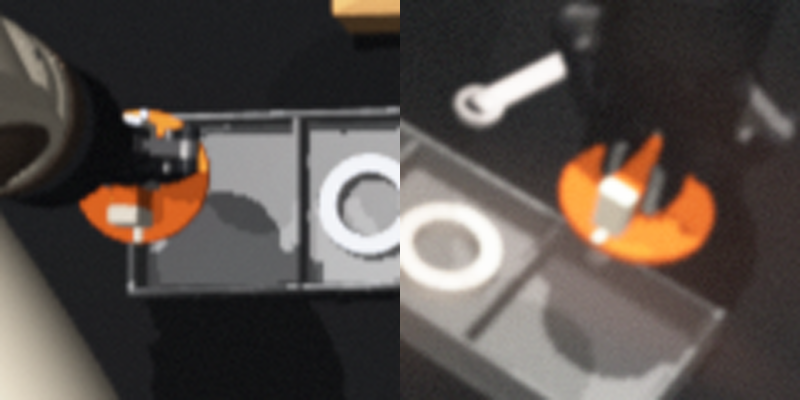

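The cap hangs level in the grip. I'll check its offset from the TCP using the two visible pointers, at (142,234) in the top crop and (198,237) in the scene crop.

Run:
```python
from h import *
wh=lambda h:(h[...,1]<75)&(h[...,2]>150)
t=cv2.imread("pics/top2.png");s=cv2.imread("pics/scene2.png")
for im,n,u,v in((t,"top",93+42,172+70),(s,"scene",385+60,230+71)):
    for h in (5,):print(n,[(a,c.round(2).tolist(),(plane(n,c,.1525)*1000).round(1)) for a,c in blobs(im,u,v,h,wh,.3)[0]])
P=lambda x,y,o:((x+.5)/5-.5+o[0],(y+.5)/5-.5+o[1])
print("before: top far",plane("top",P(147,232,(123,202)),.034)*1000,"scene near",plane("scene",P(96,213,(415,298)),.034)*1000)
for n,im,u,v in(("top",t,153,232),("scene",s,445,290)):
    org=lambda h:(h[...,0]<30)&(h[...,1]>110)&(h[...,2]>100)
    m=blobs(im,u,v,40,org)[1]
    k=max(cv2.findContours(m,0,1)[0],key=cv2.contourArea);E=cv2.fitEllipse(cv2.convexHull(k));c=(np.array(E[0])+.5)/5-.5+[u-40,v-40]
    print(n,E[1],c,plane(n,c,.1525)*1000)
```

```text
top [(np.float64(9.5), [131.44, 237.66], array([517.7, 316.1, 152.5])), (np.float64(10.7), [133.78, 241.7], array([509.7, 311. , 152.5])), (np.float64(0.4), [139.18, 244.56], array([504.3, 299.9, 152.5]))]
scene [(np.float64(36.6), [445.84, 298.61], array([576. , 312. , 152.5]))]
before: top far [508.43341677 311.05816437  34.        ] scene near [582.09209855 312.8402692   34.        ]
top (75.50642395019531, 169.69296264648438) [145.95700073 230.27675171] [533.05688148 288.16916117 152.5       ]
scene (198.9239959716797, 241.58448791503906) [455.66950989 289.65243835] [546.52484119 312.9244684  152.5       ]
```

The cap centre agrees with the TCP to within about 1 mm. I'll carry it across to above the housing.

Emit:
servo_tool([
  [0, -0.5, 0, 0],
  [0, -2, 0, 0.02],
  [-0.1, -4.5, 0, 0.04],
  [-0.2, -7.5, 0, 0.07],
  [-0.2, -10.5, 0, 0.1],
  [-0.3, -13.5, 0, 0.13],
  [-0.4, -16.5, 0, 0.16],
  [-0.5, -19.5, 0, 0.2],
  [-0.6, -22.5, 0, 0.23],
  [-0.6, -25.5, 0, 0.26],
  [-0.7, -28.5, 0, 0.29],
  [-0.8, -31.5, 0, 0.32],
  [-0.9, -34.5, 0, 0.35],
  [-0.9, -37.5, 0, 0.38],
  [-1, -40, 0, 0.41],
  [-1.1, -42.2, 0, 0.44],
  [-1.1, -44, 0, 0.455],
  [-1.1, -44.8, 0, 0.465],
  [-1.1, -45.2, 0, 0.465],
  [-1.1, -45.2, 0, 0.465],
])

```text
time: 6.8
ee_pos: [0.534, -0.1412, 0.1581]
tcp_rot: [180.0, -0.0, -152.8]
wrist_force: [-0.6, -0.3, -0.9]
opening: 0.0148
grasp_force: 58.7
```

Emit:
servo_tool([
  [0, 0, -0.5, 0],
  [0, 0, -1, 0],
  [0, 0, -2, 0],
  [0, 0, -3, 0],
  [0, 0, -3.5, 0],
  [0, 0, -4, 0],
  [0, 0, -4, 0],
  [0, 0, -4, 0],
])

```text
time: 7.47
ee_pos: [0.534, -0.1408, 0.118]
tcp_rot: [180.0, -0.0, -152.8]
wrist_force: [-0.9, -0.1, 0.4]
opening: 0.0148
grasp_force: 58.7
```

Run:
```python
from h import *
o=get_obs();print(o["time"],o["q"].round(1),o["ee_pos"].round(4),o["tcp_rot"].round(2),o["wrist_force"].round(1),o["torque"].round(2),o["opening"])
t=camera("top");s=camera("scene")
cv2.imwrite("pics/top3.png",t[:,:,::-1]);cv2.imwrite("pics/scene3.png",s[:,:,::-1])
cv2.imwrite("pics/c3.png",np.hstack([cv2.resize(i[v-30:v+30,u-30:u+30,::-1],(400,400),interpolation=2) for i,u,v in((t,358,243),(s,291,205))]))
```

```text
7.4667 [-14.8   4.6  -2.9  82.6   0.  -42. ] [ 0.534  -0.1408  0.118 ] [ 1.7998e+02 -2.0000e-02 -1.5277e+02] [-0.9 -0.1  0.4] [ 0.05 -0.03  0.  ] 0.014771951777893972
```

View pics/c3.png

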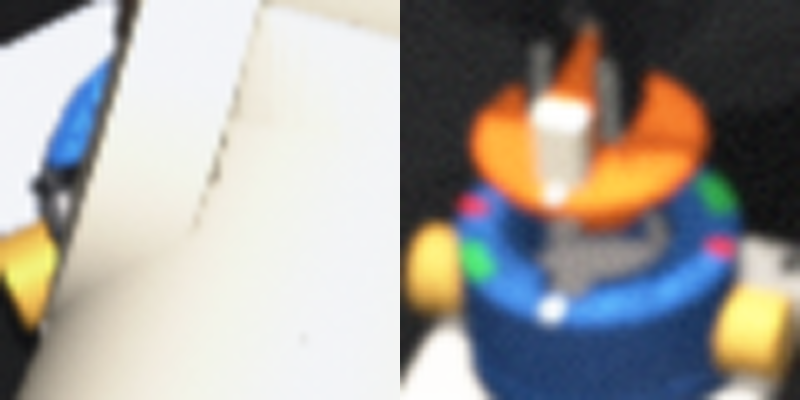

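Seen from the scene camera, the pointer at (553,195) stands in line above the white gap mark at (551,310). The arm hides the top view. I'll lower in steps and watch the force.

Emit:
servo_tool([
  [0, -0.05, -0.5, 0],
  [0, -0.05, -1, 0],
  [0, -0.05, -1.5, 0],
  [0, -0.05, -1.9, 0],
  [0, -0.05, -2.3, 0],
  [0, -0.05, -2.6, 0],
  [0, -0.05, -2.6, 0],
  [0, -0.05, -2.6, 0],
])

```text
time: 8.23
ee_pos: [0.5341, -0.1414, 0.0921]
tcp_rot: [180.0, -0.0, -152.8]
wrist_force: [0.4, 0.2, -0.4]
opening: 0.0147
grasp_force: 58.7
```

Emit:
servo_tool([
  [0, 0, -0.3, 0],
  [0, 0, -0.6, 0],
  [0, 0, -0.8, 0],
  [0, 0, -1.0, 0],
  [0, 0, -1.1, 0],
  [0, 0, -1.2, 0],
  [0, 0, -1.2, 0],
  [0, 0, -1.2, 0],
])

```text
time: 8.9
ee_pos: [0.5341, -0.1414, 0.0805]
tcp_rot: [-180.0, 0.0, -152.8]
wrist_force: [-1.8, 0.8, 2.5]
opening: 0.0148
grasp_force: 59.0
```

Emit:
servo_tool([
  [0, 0, -0.05, 0],
  [0, 0, -0.1, 0],
  [0, 0, -0.1, 0],
  [0, 0, -0.1, 0],
])

```text
time: 9.23
ee_pos: [0.5342, -0.1414, 0.0805]
tcp_rot: [-180.0, 0.0, -152.8]
wrist_force: [-5.5, 0.4, 9.6]
opening: 0.0147
grasp_force: 60.2
```

Seated: 9.6 N and no further travel at TCP z 0.0805, which is where it should sit. I'll ease the push a little and turn clockwise, most of the way first.

Emit:
servo_tool([
  [0, 0, 0.05, 0],
  [0, 0, 0.05, -0.03],
  [0, 0, 0.05, -0.07],
  [0, 0, 0.05, -0.11],
  [0, 0, 0.05, -0.15],
  [0, 0, 0.05, -0.19],
  [0, 0, 0.05, -0.23],
  [0, 0, 0.05, -0.27],
  [0, 0, 0.05, -0.31],
  [0, 0, 0.05, -0.35],
  [0, 0, 0.05, -0.39],
  [0, 0, 0.05, -0.43],
  [0, 0, 0.05, -0.47],
  [0, 0, 0.05, -0.51],
  [0, 0, 0.05, -0.55],
  [0, 0, 0.05, -0.59],
  [0, 0, 0.05, -0.63],
  [0, 0, 0.05, -0.67],
  [0, 0, 0.05, -0.7],
  [0, 0, 0.05, -0.7],
])

```text
time: 10.9
ee_pos: [0.5346, -0.142, 0.0806]
tcp_rot: [-179.9, 0.1, 167.0]
wrist_force: [-1.3, -2.5, 6.0]
opening: 0.0152
grasp_force: 59.5
```

Run:
```python
from h import *
o=get_obs();print(o["time"],o["q"].round(1),o["ee_pos"].round(4),o["tcp_rot"].round(2),o["wrist_force"].round(1),o["torque"].round(3),o["opening"])
s=camera("scene")
cv2.imwrite("pics/scene4.png",s[:,:,::-1])
u,v=291,205
cv2.imwrite("pics/c4.png",cv2.resize(s[v-30:v+30,u-30:u+30,::-1],(480,480),interpolation=2))
```

```text
10.9 [-14.9   5.   -6.5  78.3  -0.   -1.9] [ 0.5346 -0.142   0.0806] [-1.7995e+02  9.0000e-02  1.6702e+02] [-1.3 -2.5  6. ] [-0.381  0.137 -0.002] 0.015233152237182596
```

View pics/c4.png

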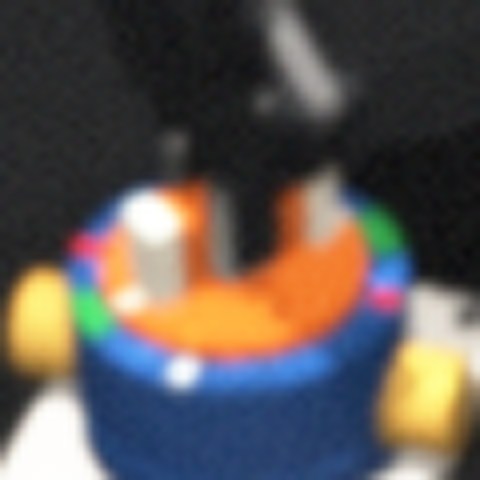

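The cap is down in the rim. Its pointer is at (130,298), just short of the green band at (93,312). The last 9.5° comes to about 0.165 rad.

Emit:
servo_tool([
  [0, 0, 0, -0.03],
  [0, 0, 0, -0.06],
  [0, 0, 0, -0.1],
  [0, 0, 0, -0.13],
  [0, 0, 0, -0.15],
  [0, 0, 0, -0.165],
  [0, 0, 0, -0.165],
  [0, 0, 0, -0.165],
])

```text
time: 11.62
ee_pos: [0.5346, -0.1421, 0.0806]
tcp_rot: [-180.0, 0.1, 157.7]
wrist_force: [-0.7, -3.0, 5.7]
opening: 0.0152
grasp_force: 59.6
```

Run:
```python
from h import *
o=get_obs();print(o["time"],o["ee_pos"].round(4),o["tcp_rot"].round(2),o["wrist_force"].round(1),o["torque"].round(3),o["opening"])
s=camera("scene")
cv2.imwrite("pics/scene5.png",s[:,:,::-1]);im=cv2.imread("pics/scene5.png")
u,v=291,205
cv2.imwrite("pics/c5.png",cv2.resize(im[v-30:v+30,u-30:u+30],(480,480),interpolation=2))
grn=lambda h:(h[...,0]>45)&(h[...,0]<85)&(h[...,1]>80)
g=[plane("scene",c,.07)*1000 for a,c in blobs(im,u,v,30,grn,3)[0]];print(np.round(g,1))
def ang(p,z):
    X=plane("scene",((p[0]+.5)/8-.5+261,(p[1]+.5)/8-.5+175),z)*1000-np.array([534.3,-140.7,0]);return X.round(1),np.degrees(np.arctan2(X[1],X[0]))
print("c4 ptr",ang((130,298),.076),"green",ang((93,312),.07))
```

```text
11.6167 [ 0.5346 -0.1421  0.0806] [-1.7995e+02  1.0000e-01  1.5768e+02] [-0.7 -3.   5.7] [-0.597  0.313  0.076] 0.015177391792969454
[[ 488.3 -123.2   70. ]
 [ 577.7 -157.6   70. ]]
c4 ptr (array([34.6, -8.3, 76. ]), np.float64(-13.446763032457003)) green (array([ 42.1, -17. ,  70. ]), np.float64(-21.986903679425797))
```

View pics/c5.png

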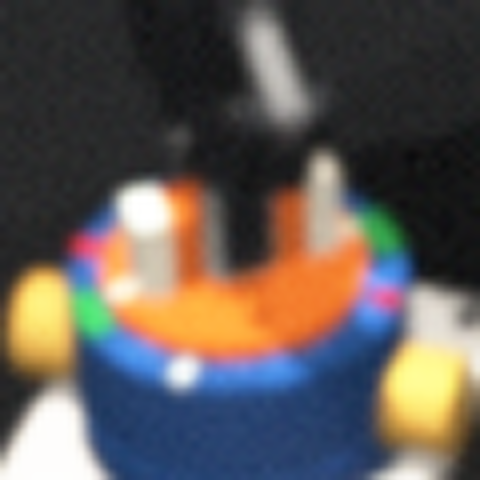

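Run:
```python
from h import *
def X(p,z): return (plane("scene",((p[0]+.5)/8-.5+261,(p[1]+.5)/8-.5+175),z)*1000)[:2]
P=X((122,289),.076);P0=X((130,298),.076)
im=cv2.imread("pics/scene5.png")
wh=lambda h:(h[...,1]<110)&(h[...,2]>150)
b=[(a,c) for a,c in blobs(im,276,211,4,wh,.3)[0]];print([(a,c.round(2).tolist(),(plane("scene",c,.076)*1000).round(1)) for a,c in b])
for c in([534.3,-140.7],[533.4,-141.5],[534.6,-142]):
    print([np.degrees(np.arctan2(*(q-c)[::-1])).round(1) for q in(P0,P)])
far=X((345,230),.076);d=P-far;print("ptr line",np.degrees(np.arctan2(d[1],d[0])),np.hypot(*d))
# bar top ends, z .104
a,b=X((143,208),.104),X((323,163),.104);d=a-b;print("bar",a,b,np.degrees(np.arctan2(d[1],d[0])),np.hypot(*d))
```

```text
[(np.float64(39.9), [275.54, 209.93], array([ 566.4, -156.4,   76. ]))]
[np.float64(-13.4), np.float64(-21.3)]
[np.float64(-11.9), np.float64(-19.7)]
[np.float64(-11.5), np.float64(-19.5)]
ptr line -23.231152780983624 70.96487227124227
bar [ 559.73234736 -150.5737079 ] [ 508.49785132 -127.78031139] -23.983505759267786 56.07595302883725
```

By tool yaw the pointer is at -22.3°. The image gives -21.3° from the near pointer and about -23.2° from the line through both, against a band middle of -22 to -22.7°. I'll hold briefly and hand in.

Emit:
servo_tool([
  [0, 0, 0, 0],
  [0, 0, 0, 0],
  [0, 0, 0, 0],
  [0, 0, 0, 0],
  [0, 0, 0, 0],
  [0, 0, 0, 0],
])

```text
time: 12.17
ee_pos: [0.5346, -0.1421, 0.0805]
tcp_rot: [-180.0, 0.1, 157.7]
wrist_force: [-1.2, -2.8, 4.4]
opening: 0.0151
grasp_force: 59.6
```

```bash
python3 -c "
from workcell import *
o=get_obs();print(o['tcp_rot'],o['qd'].round(2),o['grasp_force']);print(job_done())"
```

```text
[-1.79952909e+02  1.03406104e-01  1.57680916e+02] [-0.06  0.03  0.05 -0.01 -0.03 -0.  ] 59.573235511779785
the job is handed in; nothing more can be done
None
```

The job is handed in at about 12 s: the cap is seated on the rim, turned clockwise to within about 1° of the green bands' middle by my measurement, short of the red marks, and still gripped there at about 60 N.

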